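# Clear the sample wheel and seat the reference disc

## Robot

A 6-joint arm with a two-finger parallel gripper is mounted at the origin on the work surface. World frame = base frame: x ahead of the robot, y to its left, z up, the work surface at z = 0. Lengths are in mm, angles in rad, forces in N, time in s.
With the tool pointing down it reaches from about 325 to 875 mm from the base axis. Payload 4.4 kg.
Tool frame: the origin (TCP) lies on the centre line of the jaws, within the pads' length; the fingertips stand ahead of it and the grasp point (between the pads) lies 6 mm ahead of it (ctrl.tcp_to_tips is the z of the fingertips in the tool frame, in mm); z points along the fingers, y is the line along which they close (so a half turn about z gives the same grasp; the last joint's range is limited). The gripper opens to 85 mm and grips with 20 to 120 N. Pads are 22 mm wide; open, the fingers measure 114 mm over their backs; the gripper's body (76 mm by 85 mm) begins 54 mm behind the grasp point. The pads swing forward as they close: fully open they stand 13 mm farther back than shut.
Start: joints at [-1.353, 0.207, 1.542, -0, 1.393, -0.15], TCP at [207.273, -536.344, 256.282] pointing down, gripper open.
Joint ranges: [-2.73, 2.73], [-0.86, 2.22], [0.23, 2.46], [-1.11, 4.25], [0.08, 2.63], [-2.82, 2.82]. Speed limits (rad/s): [2.79, 2.79, 3.14, 3.14, 3.14, 3.14].

## Interface

Orientations are given as a 3x3 rotation matrix whose columns are the frame's x, y, z axes.
In Python, from plant import ctrl, sensors, optics gives the robot as it stands. Calls block until the motion is done:
- ctrl.move_ptp(position, orientation): joint-space move of the TCP to a pose.
- ctrl.move_l(position, rot=None, vel=150, threshold=None): straight line of the TCP; rot=None keeps the orientation; vel is the mean speed in mm/s. With threshold (N) it stops when the force on the tool has changed by that much, and returns True; else False.
- ctrl.set_joints(angles): joint-space move.
- ctrl.gripper_to(opening, force=None): finger opening in mm; force is the grip in N (None keeps the last); returns when the fingers have stopped.
- ctrl.hold(seconds).
- ctrl.solve_ik(position, orientation): joint angles nearest the present ones, or None.
- sensors.read_state(): the state.
- optics.grab_frame(name): name is "scene" or "top" or "wrist"; returns (picture, depth): 480x640x3 uint8, red, green, blue; 480x640 float32, mm along the optical axis (not along the pixel's ray), 0 where there is no reading.
- optics.camera_params(name): a dict with "mtx" (3x3 intrinsics, pixels), "R" (3x3) and "t" (3): a world point X has camera coordinates R X + t; the wrist camera has in their place "T_tool_cam" (4x4, takes a point from camera to tool coordinates, whose origin is the TCP and whose axes are the flange's). Camera axes: x right, y down, z forward; pixel columns grow to the right and rows downward; lengths in mm; the calibration is good to about 2 mm. A picture is of the moment at which its call begins: read the wrist's pose just before it. camera_params takes no time and is no camera call.
A pose or a line that the arm cannot do raises ctrl.MotionError and nothing moves.
- ctrl.finish_job(): hands the job in; it is judged then, once.
The state is a dict: "t": time; "q": joint angles; "qvel": joint speeds; "tau": joint torques, N m; "eef_pos": TCP position; "eef_rot": TCP orientation; "force": force on the tool from outside, world axes, zero at the start; "wrist_torque": the same for the moment, N m; "grip_width": finger opening in mm; "grasp_force": force on a finger pad.
Only numpy, scipy, OpenCV 4.12 (cv2) and the standard library are available. Lean on these libraries where they do the work, as an engineer would, in place of code of your own. Each camera call takes 0.05 s, during which the arm holds its last target. There are 200 camera calls.

## Task

Get the hardness tester's specimen plate ready for its calibration check: lift the sample wheel out of its cradle by the rim and hang it by the rim on the red J-hook, without putting it down or dropping it on the bench. Then slide the reference disc along the plate, without lifting it off, through the empty cradle until it drops flat into the round pocket at the other end. Leave the screwdriver and the black specimen puck where they are.

Things in the scene. Friction and masses are not known exactly. Their poses are not given: they have to be found in the camera images.
- wheel: spoked aluminium wheel with black tyre, 180 mm outside diameter, 22 mm wide, 0.45 kg; rim with tyre 24 mm deep, flat parallel sides, inside diameter 132. Hub 28 mm; spokes 12 mm wide: one down (-z), two at 30 deg above level, so the top is open between hub and rim. Origin at centre, y = axle, z up. Starts upright on the plate in the blue cradle, axle along the plate's y, top 198 mm above the bench
- plate: fixed steel plate, 170 (x) by 300 (y) by 18 mm thick, origin at the centre of its underside, z up. Pocket at y +85 mm, disc starts near y -90, x 0. Blue cradle blocks at the middle (y within 21 mm of 0), 46 to 80 mm either side in x, 42 mm above the plate, leave a lane 92 mm wide along y. The wheel lifts straight up out of them, 2 mm play
- pocket (a point): centre of the floor of the round pocket in the plate: 67 mm across, 5 mm deep with a 1 mm chamfer (floor 13 mm and mouth 18 mm above the bench); axes as the plate
- disc: brass-coloured reference disc with a bright top, 64 mm in diameter, 12 mm thick, 0.3 kg, lying flat on the plate; origin at the centre of its underside, z up
- hook: fixed stand with red J-hook; base 170 (x) by 120 (y) by 12 mm, origin at the centre of its underside, z up. Post 18 mm thick at x +70, 235 mm high. From it a bar 10 mm thick runs level towards -x, its top 235 mm above the bench, to x -70, then turns up to a tip at x -91 mm, 261 mm above the bench (26 mm above the bar's top)
- seat (a point): point on top of the hook's level bar, halfway along it (hook x = 0), 235 mm above the bench; axes as the hook, x along the bar towards the post. The wheel's rim hangs here or anywhere along the bar, axle along the bar, so that the wheel's centre is 66 mm below this height
- puck: bystander: black mounted specimen, 44 mm diameter, 22 mm high, on the hook's base to one side
- screwdriver: bystander: screwdriver 160 mm long lying along x near the middle of the bench; origin at its underside
Things that resemble listed ones, but are neither listed nor needed, are in the scene too. Several things have the shape of the disc; the one meant has the colours described above.

How it is judged:
By the outcome, as a careful person would: the job done as asked, in the order asked, and still so for the second after the job is handed in, with the robot touching nothing.
It also fails if it takes over 72 s, if anything falls off the work surface, if the arm or the gripper's body presses on something with over 40 N, if the wrist force passes 120 N, or if a joint passes its speed limit or range.

## Working session

There is one attempt and no reset: what is moved stays moved. The work goes in short steps, each a Python script; the robot and the scene stay as the last script left them, time stands still between calls to the robot, and variables do not carry over. Pictures are saved under pics/ and viewed, at most 10 in all, crops included, and the job is handed in when it is done.

```bash
ls; mkdir -p pics; python3 - <<'E'
from plant import ctrl, sensors, optics
import cv2, numpy as np
for n in ("top","scene"):
    p,d=optics.grab_frame(n); np.savez(f"pics/{n}0.npz",p=p,d=d); cv2.imwrite(f"pics/{n}0.png",p[...,::-1])
    c=optics.camera_params(n); print(n,c["mtx"].round(1).tolist(),c["R"].round(3).tolist(),c["t"].round(1).tolist())
s=sensors.read_state(); print(s["eef_rot"].round(3).tolist(),s["grip_width"],s["t"],ctrl.tcp_to_tips)
E
```

```text
pics
top [[462.1, 0.0, 325.7], [0.0, 462.1, 240.5], [0.0, 0.0, 1.0]] [[-0.028, -1.0, -0.003], [-0.998, 0.028, -0.062], [0.062, 0.001, -0.998]] [-28.6, 585.3, 1149.7]
scene [[479.2, 0.0, 310.5], [0.0, 479.2, 234.1], [0.0, 0.0, 1.0]] [[-0.665, 0.746, 0.019], [0.418, 0.394, -0.819], [-0.618, -0.537, -0.574]] [423.1, -89.4, 1374.3]
[[0.933, 0.36, -0.0], [0.36, -0.933, 0.002], [0.0, -0.002, -1.0]] 85.64841090015487 0.1 25.0
```

View pics/top0.png

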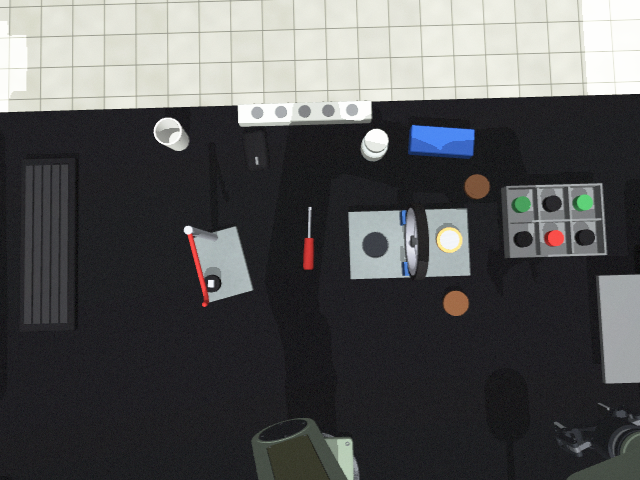

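View pics/scene0.png

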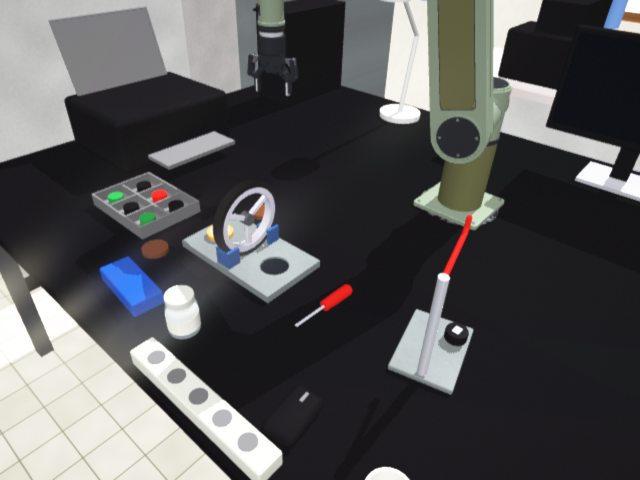

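Candidates for the disc in the top view are the brass disc with a bright top at (449,240) on the plate, and the brown discs at (477,186) and (456,303) on the bench. I choose (449,240). The pocket is at (375,245), the wheel at (415,242), the hook bar runs from (188,230) at the post to (205,304) at the tip, and the puck is at (212,284).

```bash
cat > h.py <<'E'
from plant import ctrl, sensors, optics
import cv2, numpy as np
def ray(cam,uv,z,T=None):
    """pixel(s) -> world points on plane z; T=(R_wc, centre) for the wrist"""
    c=optics.camera_params(cam); uv=np.atleast_2d(uv).astype(float)
    d=np.c_[uv,np.ones(len(uv))]@np.linalg.inv(c["mtx"]).T
    Rw,o=(c["R"].T,-c["R"].T@c["t"]) if T is None else T
    d=d@Rw.T
    return o+d*((z-o[2])/d[:,2])[:,None]
def wristT(s):
    M=np.eye(4); M[:3,:3]=s["eef_rot"]; M[:3,3]=s["eef_pos"]
    M=M@optics.camera_params("wrist")["T_tool_cam"]; return M[:3,:3],M[:3,3]
def down(yaw):
    """tool z down, closing line y at angle yaw in world"""
    y=np.array([np.cos(yaw),np.sin(yaw),0]); z=np.array([0,0,-1.]); return np.c_[np.cross(y,z),y,z]
def rect(cam,mask,box,z):
    m=np.zeros_like(mask); x0,x1,y0,y1=box; m[y0:y1,x0:x1]=mask[y0:y1,x0:x1]
    m=cv2.morphologyEx(m,cv2.MORPH_OPEN,np.ones((3,3)))
    yx=np.argwhere(m); P=ray(cam,yx[:,::-1],z)[:,:2].astype(np.float32)
    return cv2.minAreaRect(cv2.convexHull(P))
E
python3 - <<'E'
from h import *
f=np.load("pics/top0.npz"); p=f["p"]; hsv=cv2.cvtColor(p,cv2.COLOR_RGB2HSV); H,S,V=cv2.split(hsv)
print("px plate",p[270,380],p[215,360],"base",p[255,225],"disc",p[240,449],p[240,438],"pocket",p[245,375])
grey=((V>110)&(S<60)).astype(np.uint8)
print("plate",rect("top",grey,(340,480,200,290),18))
print("base",rect("top",grey,(200,260,222,310),12))
red=((S>150)&((H<8)|(H>172))&(V>90)).astype(np.uint8)
print("bar",rect("top",red,(180,215,222,310),235))
yx=np.argwhere(red[222:310,180:215]);print("bar px",yx[yx[:,0].argmin()]+[222,180],yx[yx[:,0].argmax()]+[222,180])
ye=((S>60)&(H>12)&(H<35)&(V>120)).astype(np.uint8); print("disc",rect("top",ye,(428,472,215,265),30))
dk=((V<90)).astype(np.uint8); print("pocket",rect("top",dk,(357,393,225,265),18))
k=cv2.resize(p[190:320,170:500],None,fx=2.4,fy=2.4,interpolation=cv2.INTER_CUBIC); cv2.imwrite("pics/crop1.png",k[...,::-1])
for n,uv,z in (("tip",(205,304),261),("post",(188,230),235),("wheeltop",(416,242),198),("brassc",(449,240),30),("pock",(375,245),18)): print(n,ray("top",uv,z).round(1))
d=f["d"]; print("depth tip",d[303,205],d[230,188])
E
```

```text
px plate [184 195 198] [175 187 187] base [172 180 181] disc [243 245 249] [254 239 151] pocket [61 63 72]
plate ((572.223388671875, -254.04173278808594), (171.7481689453125, 301.12457275390625), 0.30224379897117615)
base ((534.9053955078125, 217.16983032226562), (172.2557830810547, 112.86141204833984), 12.97409439086914)
bar ((517.91943359375, 217.02474975585938), (149.89553833007812, 15.59227180480957), 11.337646484375)
bar px [234 190] [306 203]
disc ((577.204833984375, -352.03619384765625), (62.454612731933594, 62.79317855834961), 87.53426361083984)
pocket ((570.5624389648438, -168.0557403564453), (58.17822265625, 58.14438247680664), 88.36221313476562)
tip [[449.8 197.6 261. ]]
post [[600.5 237.6 235. ]]
wheeltop [[ 564.3 -238.   198. ]]
brassc [[ 575.9 -353.2   30. ]]
pock [[ 569.2 -169.3   18. ]]
depth tip 919.09015 953.3094
```

View pics/crop1.png

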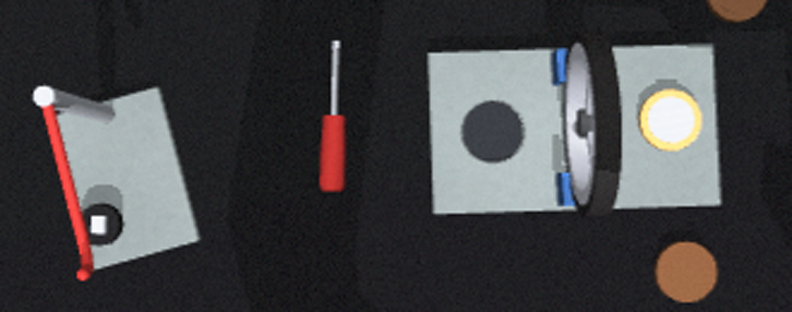

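The crop confirms the choice: a brass rim with a bright white top at crop (671,120), which is pixel (449,240). The red bar runs from the post at crop (44,97) to the upturned tip at (83,272). Next I move over the wheel and look from close by.

```bash
python3 - <<'E'
from h import *
f=np.load("pics/top0.npz"); p=f["p"]; H,S,V=cv2.split(cv2.cvtColor(p,cv2.COLOR_RGB2HSV))
red=((S>150)&((H<8)|(H>172))&(V>90))
yx=[(r,np.flatnonzero(red[r,180:215]).mean()+180) for r in range(238,290)]
P=ray("top",[(c,r) for r,c in yx],235)[:,:2]
vx,vy,x0,y0=cv2.fitLine(P.astype(np.float32),cv2.DIST_HUBER,0,.01,.01).ravel(); print("bar line",x0,y0,np.degrees(np.arctan2(vy,vx)))
ctrl.gripper_to(44)
ctrl.move_ptp([572,-254,330],down(-1.566))
s=sensors.read_state(); w,d=optics.grab_frame("wrist"); np.savez("pics/w1.npz",p=w,d=d); cv2.imwrite("pics/w1.png",w[...,::-1])
print(s["t"],s["eef_pos"],s["q"].round(2)); R,o=wristT(s); print(R.round(3).tolist(),o.round(1),optics.camera_params("wrist")["mtx"].round(1).tolist())
E
```

```text
bar line 540.4322 222.43456 14.319241
2.2917 [ 571.45117538 -254.85127884  329.67243988] [-0.56  0.27  1.31 -0.    1.56  1.01]
[[0.003, -0.965, -0.263], [-1.0, -0.003, -0.0], [-0.0, 0.263, -0.965]] [ 637.5 -253.9  447.4] [[405.4, 0.0, 315.1], [0.0, 405.4, 235.9], [0.0, 0.0, 1.0]]
```

View pics/w1.png

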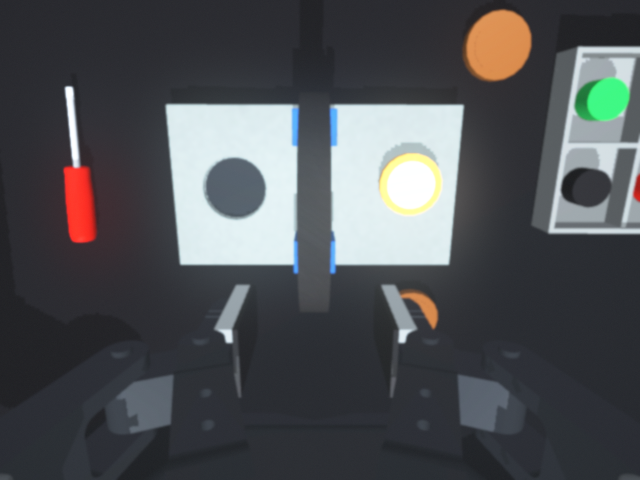

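The wrist view shows the wheel edge-on at column 314, between the open fingers (tips at columns 235 and 395). The disc is at (411,184), the pocket at (235,188), the plate corners are about (167,104) and (463,104), and the blue blocks are beside the wheel.

```bash
cat >> h.py <<'E'
def wmeas(w,d,s):
    T=wristT(s); H,S,V=cv2.split(cv2.cvtColor(w,cv2.COLOR_RGB2HSV)); out={}
    def R(m,z):
        m=cv2.morphologyEx(m.astype(np.uint8),cv2.MORPH_OPEN,np.ones((3,3)))
        n,l,st,_=cv2.connectedComponentsWithStats(m); i=1+st[1:,4].argmax()
        yx=np.argwhere(l==i); P=ray("wrist",yx[:,::-1],z,T)[:,:2].astype(np.float32)
        return cv2.minAreaRect(cv2.convexHull(P)),cv2.minEnclosingCircle(P)
    return R,(H,S,V),T
def cloud(d,T):
    K=optics.camera_params("wrist")["mtx"]; v,u=np.nonzero(d>0); z=d[v,u]
    c=np.c_[(u-K[0,2])/K[0,0]*z,(v-K[1,2])/K[1,1]*z,z]
    return c@T[0].T+T[1],u,v
E
python3 - <<'E'
from h import *
s=sensors.read_state(); f=np.load("pics/w1.npz"); w,d=f["p"],f["d"]
R,(H,S,V),T=wmeas(w,d,s)
a=np.zeros_like(V); a[95:272,160:470]=1
g=((V>120)&(S<70)&(a>0)).astype(np.uint8); yx=np.argwhere(cv2.morphologyEx(g,cv2.MORPH_OPEN,np.ones((3,3))))
P=ray("wrist",yx[:,::-1],18,T)[:,:2].astype(np.float32); print("plate",cv2.minAreaRect(cv2.convexHull(P)))
b=np.zeros_like(V); b[145:225,195:275]=1; print("pocket",R((V<110)&(b>0),18)[1])
b=np.zeros_like(V); b[140:222,370:452]=1; print("disc",R((S>60)&(H>15)&(H<38)&(b>0),30)[1])
X,u,v=cloud(d,T)
k=(X[:,2]>130)&(abs(X[:,1]+254)<22)&(v<320)&(X[:,0]<680)
W=X[k]; print("wheel n",len(W),"zmax",np.percentile(W[:,2],[50,98,99.8]))
for lo,hi in ((130,170),(170,190),(190,205)):
    q=W[(W[:,2]>lo)&(W[:,2]<hi)]
    if len(q): print(lo,len(q),np.percentile(q[:,1],[2,50,98]),np.percentile(q[:,0],[1,50,99]))
dk=(V<70); 
for r in (60,290,300,308):
    c=np.flatnonzero(dk[r,290:345])+290; print(r,c.min(),c.max(),d[r,314])
E
```

```text
plate ((572.4476318359375, -253.09315490722656), (171.6685028076172, 302.533447265625), 0.15168407559394836)
pocket ((571.0689086914062, -165.16336059570312), 29.119789123535156)
disc ((579.486328125, -351.45379638671875), 32.37946701049805)
wheel n 7648 zmax [191.37803531 320.76508748 334.81678655]
130 1150 [-263.8923199  -253.19936302 -242.81286576] [495.95368166 646.21655835 659.73887244]
170 2386 [-264.10878979 -253.49442767 -242.88879092] [509.46393186 616.87410131 637.7177746 ]
190 3752 [-264.06683763 -253.43652572 -242.74814801] [537.53112647 577.18536107 610.11053809]
60 290 344 414.59546
290 290 344 282.57092
300 290 344 292.58536
308 290 344 307.92932
```

```bash
python3 - <<'E'
from h import *
R=down(-1.568)
hk=lambda x,y:np.array([535,220.7])+x*np.array([.972,.235])+y*np.array([-.235,.972])
Rh=down(0.237)
for q in ((-170,-100),(-140,0),(0,0)):
    print(q,hk(*q),ctrl.solve_ik([*hk(*q),297],Rh))
ctrl.move_l([573,-253.4,215],R,vel=120)
print(ctrl.move_l([573,-253.4,202],R,vel=40,threshold=8))
s=sensors.read_state(); print(s["t"],s["eef_pos"],s["force"].round(1))
ctrl.gripper_to(15,force=80)
s=sensors.read_state(); print(s["t"],s["grip_width"],s["grasp_force"],s["force"].round(1),s["eef_pos"])
if 18<s["grip_width"]<26:
    ctrl.move_l([573,-253.4,297],vel=80)
    s=sensors.read_state(); print(s["t"],s["grip_width"],s["grasp_force"],s["force"].round(1),s["wrist_torque"].round(2),s["eef_pos"])
w,d=optics.grab_frame("scene"); cv2.imwrite("pics/s1.png",w[80:400,100:560,::-1])
E
```

```text
(-170, -100) [393.26  83.55] [-6.74342613e-03 -2.13054889e-01  1.87546624e+00 -4.44089210e-16
  1.47918130e+00 -2.43743426e-01]
(-140, 0) [398.92 187.8 ] [ 2.43222406e-01 -1.19919364e-01  1.79671979e+00 -4.44089210e-16
  1.46479223e+00  6.22240579e-03]
(0, 0) [535.  220.7] [ 2.41753549e-01  1.85877837e-01  1.48154865e+00 -4.44089210e-16
  1.47416617e+00  4.75354900e-03]
False
3.925 [ 572.77592156 -253.23244486  201.52289727] [-0.1 -0.4  0.1]
4.25 20.185451925739674 80.53514681385579 [0.1 1.  1.5] [ 573.34261643 -253.63168909  202.53735654]
5.5917 20.345671349709438 79.96102092369554 [ 0.1 -0.4 -4.5] [0.03 0.02 0.05] [ 572.63403568 -253.16833932  296.00172345]
```

View pics/s1.png

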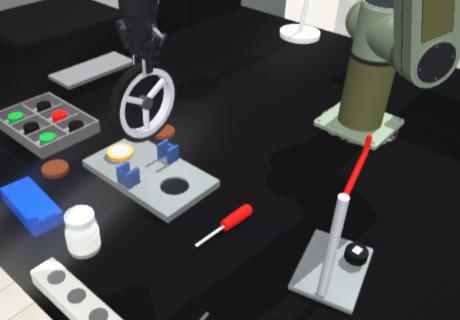

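The wheel is held upright and clear of the cradle, at (147,103) in the crop, with a 4.5 N load. Next I carry it to just in front of the hook tip.

```bash
python3 - <<'E'
from h import *
hk=lambda x,y:np.array([535,220.7])+x*np.array([.972,.235])+y*np.array([-.235,.972])
Rh=down(0.237)
ctrl.move_ptp([*hk(-170,-100),297],Rh); ctrl.move_l([*hk(-145,0),298],Rh,vel=120); ctrl.hold(.3)
s=sensors.read_state(); print(s["t"],s["grip_width"],s["force"].round(1),s["wrist_torque"].round(2),s["eef_pos"])
a,_=optics.grab_frame("scene"); b,_=optics.grab_frame("top"); w,d=optics.grab_frame("wrist"); np.savez("pics/w2.npz",p=w,d=d)
r=lambda m:cv2.resize(m,(400,300))
cv2.imwrite("pics/m2.png",np.vstack([np.hstack([r(a[150:390,330:640]),r(b[170:350,120:360])]),np.hstack([r(w),r(w)])])[...,::-1])
E
```

```text
8.375 20.30594162779612 [-0.2 -0.6 -3.9] [ 0.02 -0.02 -0.02] [394.12226538 186.24281469 298.03418241]
```

View pics/m2.png

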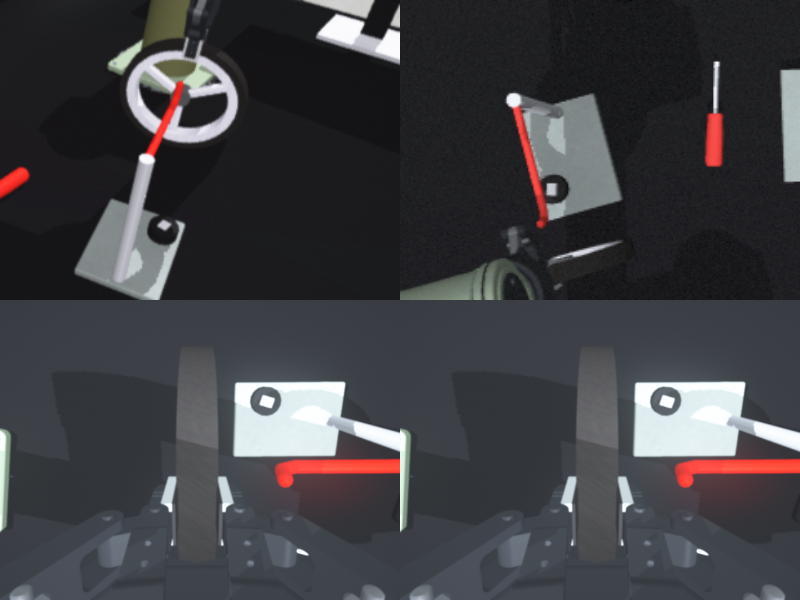

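The wheel faces the hook: in the scene crop (top-left) the tip at (180,92) is seen through the ring near the hub. The wrist view (bottom-left) shows the bar's level part at row ~467 and the tip at (285,480). I measure the bar in the wrist view, then thread.

```bash
python3 - <<'E'
from h import *
s=sensors.read_state(); f=np.load("pics/w2.npz"); w,d=f["p"],f["d"]; R,(H,S,V),T=wmeas(w,d,s)
red=(S>150)&((H<8)|(H>172))&(V>90); red[:, :440]=False
# bar is horizontal-ish in the picture: column centres
C=[(u,np.flatnonzero(red[:,u]).mean()) for u in range(490,635,3) if red[:,u].any()]
P=ray("wrist",C,235,T)[:,:2].astype(np.float32)
vx,vy,x0,y0=cv2.fitLine(P,cv2.DIST_HUBER,0,.01,.01).ravel(); print("bar",x0,y0,np.degrees(np.arctan2(vy,vx)),"tip px cols",np.nonzero(red.any(0))[0].min())
u=np.array([.972,.235]);n=np.array([-.235,.972]); q=np.array([x0,y0])-[535,220.7]; print("hook xy of bar pt",q@u,q@n)
X,uu,vv=cloud(d,T); k=red[vv,uu]; X=X[k]; L=(X[:,:2]-[535,220.7]); lx,ly=L@u,L@n
for a,b in ((-100,-85),(-85,-70),(-70,-40),(-40,-10),(-10,30)):
    m=(lx>a)&(lx<b)
    if m.any(): print(a,b,m.sum(),np.median(ly[m]).round(1),X[m,2].max().round(1),np.median(X[m,2]).round(1))
print(lx.min())
E
```

```text
bar 503.99323 216.14302 13.910143 tip px cols 440
hook xy of bar pt -31.209475357055663 2.8572081542968855
-100 -85 517 3.4 262.0 257.6
-85 -70 571 4.8 261.6 239.1
-70 -40 1288 2.9 236.6 234.2
-40 -10 1295 3.2 236.8 234.2
-10 30 879 3.0 236.7 233.9
-90.74996876138835
```

```bash
python3 - <<'E'
from h import *
hk=lambda x,y:np.array([535,220.7])+x*np.array([.972,.235])+y*np.array([-.235,.972])
Rh=down(0.241)
ctrl.move_l([*hk(-140,2.7),298],Rh,vel=80)
hit=ctrl.move_l([*hk(0,3.1),298],Rh,vel=80,threshold=10)
s=sensors.read_state(); print(hit,s["t"],s["force"].round(1),s["eef_pos"])
if not hit:
    ctrl.move_l([*hk(0,3.1),268],vel=60,threshold=10)
    hit=ctrl.move_l([*hk(0,3.1),259],vel=20,threshold=3.5)
    s=sensors.read_state(); print(hit,s["t"],s["force"].round(1),s["eef_pos"],s["grip_width"])
a,_=optics.grab_frame("scene"); cv2.imwrite("pics/s3.png",cv2.resize(a[100:390,330:640],(620,580))[...,::-1])
E
```

```text
False 10.675 [-0.5  0.7 -3.2] [533.95773506 223.67593147 298.10123453]
True 11.6833 [ 0.2 -0.1  4.8] [534.84836396 223.86512354 263.34599795] 20.386729201453456
```

View pics/s3.png

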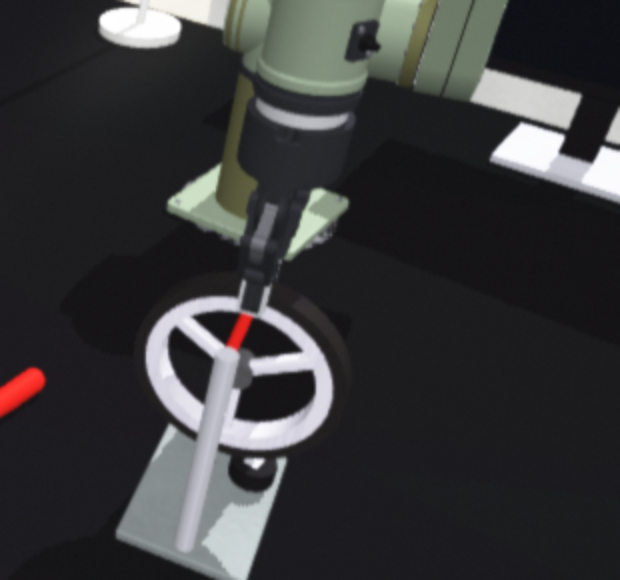

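The bar passes through the wheel with the rim's inside resting on it (contact at TCP z 263.3, as computed). Release, lift clear, check, then look at the disc.

```bash
python3 - <<'E'
from h import *
s=sensors.read_state(); p=s["eef_pos"]
ctrl.gripper_to(42)
ctrl.move_l([p[0],p[1],345],vel=100)
ctrl.move_ptp([574,-300,230],down(-1.568)); ctrl.gripper_to(76); ctrl.hold(.4)
s=sensors.read_state(); print(s["t"],s["force"].round(1),s["eef_pos"])
w,d=optics.grab_frame("wrist"); np.savez("pics/w3.npz",p=w,d=d)
a,_=optics.grab_frame("scene"); r=lambda m:cv2.resize(m,(400,300))
cv2.imwrite("pics/m3.png",np.hstack([r(a[150:390,330:640]),r(w)])[...,::-1])
R,(H,S,V),T=wmeas(w,d,s)
dm=(S>60)&(H>15)&(H<38)&(V>120); print("disc",R(dm,30)[1])
g=(V>120)&(S<70)&(np.arange(480)[:,None]<330); print("plate",R(g,18)[0])
X,uu,vv=cloud(d,T); m=(abs(X[:,0]-572)<45)&(abs(X[:,1]+168)<45)&(X[:,2]<15.5)&(X[:,2]>9)
print("pocket",m.sum(),cv2.minEnclosingCircle(X[m][:,:2].astype(np.float32)),np.median(X[m],0))
m=(abs(X[:,0]-578)<40)&(abs(X[:,1]+352)<40)&(X[:,2]>26)&(X[:,2]<34); print("disc depth",cv2.minEnclosingCircle(X[m][:,:2].astype(np.float32)),np.median(X[m],0))
E
```

```text
15.8417 [ 0.9  0.4 -0.1] [ 573.9600465  -300.06295508  229.98737424]
disc ((579.3799438476562, -352.1074523925781), 32.340824127197266)
plate ((560.9307861328125, -270.825439453125), (194.87298583984375, 336.9910888671875), 0.13024529814720154)
pocket 4844 ((572.8575439453125, -167.557861328125), 33.483070373535156) [ 573.71859694 -167.28606754   13.38110092]
disc depth ((579.2539672851562, -352.8093566894531), 31.943431854248047) [ 580.25426029 -352.53240324   30.30263913]
```

View pics/m3.png

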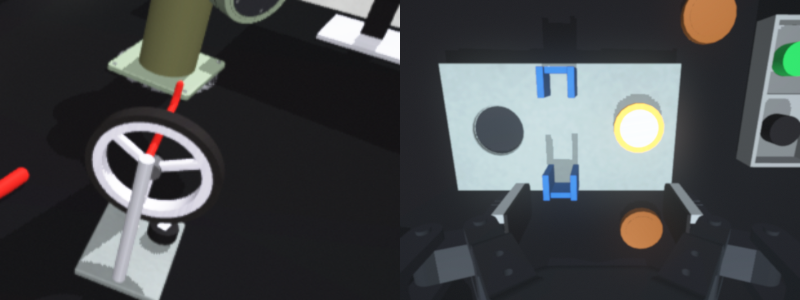

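The wheel hangs on the bar (scene half: rim on the bar, nothing beneath it). The pocket fits a 33.5 mm radius circle centred at (572.9,-167.6), and the disc is at (579.3,-352.5). Next I grip the disc fore and aft, press down lightly and slide it through the cradle lane.

```bash
python3 - <<'E'
from h import *
def st(n):
    s=sensors.read_state(); print(n,round(s["t"],2),s["force"].round(1),s["eef_pos"].round(1),round(s["grip_width"],1),round(s["grasp_force"],1)); return s
D=down(-1.568); x,y=579.3,-352.5
ctrl.move_l([x,y,62],D,vel=150)
hit=ctrl.move_l([x,y,36],vel=25,threshold=3); s=st(f"touch {hit}")
z=s["eef_pos"][2]+5; ctrl.move_l([x,y,z],vel=30)
ctrl.gripper_to(60,force=25); s=st("grip")
if s["grip_width"]>61:
    hit=ctrl.move_l([x,y,z-4],vel=15,threshold=4); s=st(f"press {hit}"); z=s["eef_pos"][2]
    hit=ctrl.move_l([573,-300,z],vel=60,threshold=25); st(f"slide1 {hit}")
    if not hit: hit=ctrl.move_l([573,-206,z],vel=60,threshold=25); st(f"slide2 {hit}")
E
```

```text
touch False 18.46 [ 0.8  0.1 -0.1] [ 579.5 -352.7   36.3] 75.8 0.0
grip 19.05 [-1.3 -0.2  3.1] [ 579.5 -352.8   42. ] 62.5 27.4
press True 19.26 [-0.6  0.9  3.9] [ 579.5 -352.8   41.9] 62.5 27.4
slide1 False 20.29 [-0.   2.3  5.2] [ 573.  -298.9   41.9] 62.3 27.6
slide2 False 22.01 [ 1.3 -0.8  4. ] [ 573.  -205.9   41.9] 62.6 27.5
```

```bash
python3 - <<'E'
from h import *
ctrl.gripper_to(76); ctrl.move_l([573,-206,110],vel=120); ctrl.move_ptp([573,-206,160],down(0.003)); ctrl.hold(.3)
s=sensors.read_state(); w,d=optics.grab_frame("wrist"); a,_=optics.grab_frame("scene")
r=lambda m:cv2.resize(m,(400,300)); cv2.imwrite("pics/m4.png",np.hstack([r(a[150:350,160:380]),r(w)])[...,::-1])
R,(H,S,V),T=wmeas(w,d,s); print(s["t"],s["eef_pos"],s["q"].round(2))
print("disc",R((S>60)&(H>15)&(H<38)&(V>120),30)[1])
X,uu,vv=cloud(d,T); m=(abs(X[:,0]-573)<45)&(abs(X[:,1]+206)<45)&(X[:,2]>26)&(X[:,2]<34); print("depth",cv2.minEnclosingCircle(X[m][:,:2].astype(np.float32)),np.median(X[m],0))
E
```

```text
24.7167 [ 572.96576829 -205.98509721  159.91725604] [-0.49  0.37  1.54  0.    1.23 -0.49]
disc ((571.9586791992188, -204.26585388183594), 32.656227111816406)
depth ((572.41552734375, -204.73117065429688), 32.02763366699219) [ 572.58479185 -203.3403582    30.31180531]
```

View pics/m4.png

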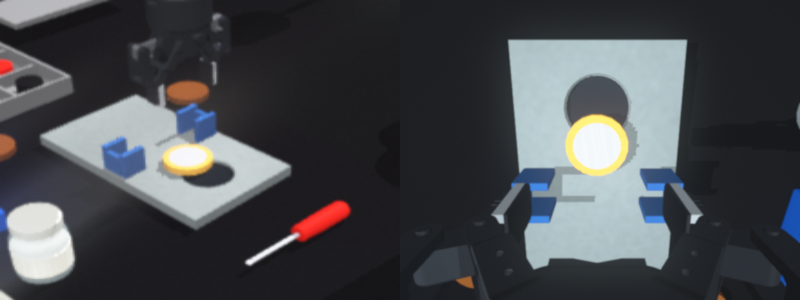

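The disc lies flat past the cradle, just short of the pocket (wrist half: disc at (597,145), pocket at (597,105)). I regrip it across x and slide it in.

```bash
python3 - <<'E'
from h import *
def st(n):
    s=sensors.read_state(); print(n,round(s["t"],2),s["force"].round(1),s["eef_pos"].round(1),round(s["grip_width"],1),round(s["grasp_force"],1)); return s
x=572.8
hit=ctrl.move_l([x,-204.7,40],down(0.003),vel=80,threshold=10); s=st(f"down {hit}")
if not hit:
    ctrl.gripper_to(60,force=25); s=st("grip"); z=s["eef_pos"][2]
    hit=ctrl.move_l([x,-204.7,z-3],vel=15,threshold=4); s=st(f"press {hit}"); z=s["eef_pos"][2]
    hit=ctrl.move_l([x,-168,z],vel=40,threshold=25); st(f"slide {hit}")
    ctrl.gripper_to(72); ctrl.hold(.3); st("open")
    ctrl.move_l([x,-206,160],vel=150); ctrl.hold(.3)
    s=sensors.read_state(); w,d=optics.grab_frame("wrist"); np.savez("pics/w5.npz",p=w,d=d)
    R,(H,S,V),T=wmeas(w,d,s)
    X,uu,vv=cloud(d,T); m=(abs(X[:,0]-573)<24)&(abs(X[:,1]+168)<24)&(X[:,2]>18)&(X[:,2]<36)
    A=np.c_[X[m][:,:2]-[573,-168],np.ones(m.sum())]; print("top plane tilt, z",np.linalg.lstsq(A,X[m][:,2],rcond=None)[0].round(3))
    zc=25; print("disc",R((S>60)&(H>15)&(H<38)&(V>120),zc)[1])
E
```

```text
down False 26.47 [-0.1  0.3 -0.6] [ 573.3 -205.    40.7] 76.1 0.0
grip 26.73 [-1.3  1.   4.4] [ 573.2 -205.    40.9] 62.2 27.6
press True 26.94 [-1.2 -0.5  4.8] [ 573.2 -204.9   40.9] 62.3 27.6
slide False 28.01 [ 0.5 -0.6 -4.3] [ 571.9 -167.2   39.9] 62.2 28.4
open 28.57 [-0.5 -0.   0.5] [ 572.9 -168.1   41.1] 71.7 0.0
top plane tilt, z [-2.0000e-03  1.0000e-03  2.5399e+01]
disc ((571.7845458984375, -167.43678283691406), 32.22808837890625)
```

The disc top is now at z 25.4 and level, as it should be in the pocket (13 + 12). One last look before handing in.

```bash
python3 - <<'E'
from h import *
ctrl.move_l([500,-206,220],vel=150)
a,_=optics.grab_frame("scene"); cv2.imwrite("pics/end.png",a[...,::-1])
b,_=optics.grab_frame("top"); b0=np.load("pics/top0.npz")["p"]
for n,(x0,x1,y0,y1) in {"screwdriver":(295,325,200,275),"puck":(206,225,270,295)}.items():
    print(n,np.abs(b[y0:y1,x0:x1].astype(int)-b0[y0:y1,x0:x1]).mean())
E
```

```text
screwdriver 10.89837037037037
puck 3.2757894736842106
```

View pics/end.png

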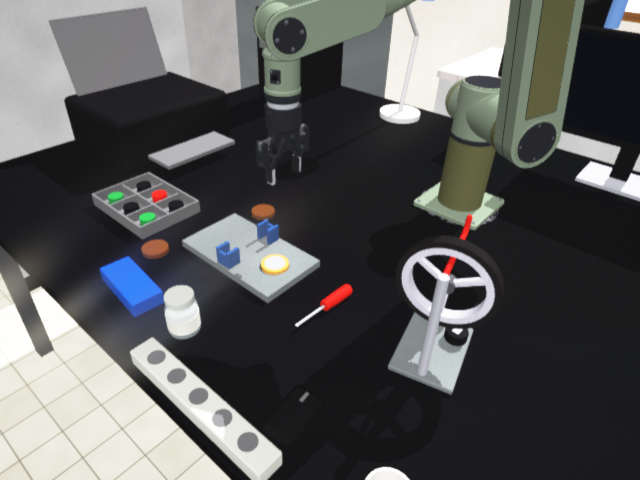

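The wheel hangs on the bar at (450,280), the disc is in the pocket at (275,264), and the screwdriver (337,297) and puck (456,333) are where they started. I hand in.

```bash
python3 -c "
from plant import ctrl; print(ctrl.finish_job())"
```

```text
the job is handed in; nothing more can be done
None
```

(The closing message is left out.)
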